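Put the specula stock row back in first-in-first-out order

ROBOT

A 6-joint arm with a two-finger parallel gripper is mounted at the origin on the work surface. World frame = base frame: x ahead of the robot, y to its left, z up, the work surface at z = 0. Lengths are in mm, angles in rad, forces in N, time in s.
With the tool pointing down it reaches from about 350 to 850 mm from the base axis. Payload 8.1 kg.
Tool frame: the origin (TCP) lies midway between the tips of the shut fingers; the grasp point (between the pads) lies 19 mm behind it; z points along the fingers, y is the direction in which the jaws open and shut (so a half turn about z gives the same grasp; the last joint's range is limited). The gripper opens to 85 mm and grips with 20 to 120 N. Pads are 22 mm wide; open, the fingers measure 114 mm over their backs; the gripper's body (76 mm by 85 mm) begins 54 mm behind the grasp point. The pads swing forward as they close: fully open they stand 13 mm farther back than shut.
Start: joints at [-1.42, 0.13, 1.488, -0, 1.523, -0.085], TCP at [140.193, -583.396, 231.292] pointing down, gripper open.
Joint ranges: [-2.96, 2.96], [-0.89, 2.26], [0.02, 2.5], [-1.34, 4.48], [0, 2.73], [-2.66, 2.66]. Speed limits (rad/s): [2.39, 2.39, 2.79, 3.14, 3.14, 3.14].

INTERFACE

Orientations are given as a unit quaternion [w, x, y, z].
In Python, from cell import r, viewer gives the robot as it stands. The module is installed in compiled form; this text tells all that it offers.
- The arm moves only by the tool step_arm, never from a script. Its arguments are lists of equal length, an entry for each row: "dp": the shift along the tool's x, y, z in cm, a list of three; "rot": the turn, a rotation vector about the tool's x, y, z in rad, a list of three; "hand": the finger opening in cm, from 0 to 8.54. In form: {"dp": [[tx, ty, tz], ...], "rot": [[rx, ry, rz], ...], "hand": [hand, ...]}. A call has 1 to 8 rows; each row is the pose to reach, as a shift and turn from the pose commanded when the call began, along the tool's axes at that moment; what a row does not reach only later rows make up. A row lasts 1/10 s, in which the tool goes at most 50 mm and 8.59 degrees, less where a joint would pass 70% of its speed; a pose out of reach is approached as far as the arm can. A call with a gripper value outside its range is refused whole. The fingers move at their own pace and stop on an object; "squeeze" is the grip in N (left out, the last holds). Time passes only in rows, so rows that repeat a pose let the fingers close. It gives the time, the measured TCP pose, the force and the opening at its end, in the units of the state.
- r.state(): the state, without advancing time (a new reading comes with each control period).
- viewer.get_image(name): name is "scene" or "top" or "wrist"; returns the picture (480x640x3 uint8, blue, green, red); there is no depth.
- viewer.camera_model(name): a dict with "mtx" (3x3 intrinsics, pixels), "k1" (the pictures are not rectified: a ray, as slopes to the right and down, at radius r is drawn at 1 + k1 r^2 times it, then the intrinsics apply), "T" (4x4, takes a point from camera to world coordinates); the wrist camera has in their place "mount" (4x4, takes a point from camera to tool coordinates, whose origin is the TCP and whose axes are the flange's). Camera axes: x right, y down, z forward; pixel columns grow to the right and rows downward; lengths in mm; the calibration is good to about 2 mm. A picture is of the moment at which its call begins: read the wrist's pose just before it. camera_model takes no time and is no camera call.
- r.finish_job(): hands the job in, once; it reports no verdict.
The state is a dict: "clock": time; "joints": joint angles; "joint_velocities": joint speeds; "tau": joint torques, N m; "eef_pos": TCP position; "ee_rot": TCP orientation; "contact_force": force on the tool from outside, world axes, zero at the start; "ft_torque": the same for the moment, N m; "gripper_width": finger opening in mm.
Only numpy, scipy, OpenCV 4.12 (cv2) and the standard library are available. Lean on these libraries where they do the work, as an engineer would, in place of code of your own. Each camera call takes 0.05 s, during which the arm holds its last target.

TASK

The three-cell steel stock row of ear-specula canisters is in the wrong order: put the lidded glass dressing jar that was left in it back into the empty well of the jar caddy, bring the opened canister (the one without a lid) forward to the front cell, set the sealed canister that is blocking the front cell behind it in the middle cell, and stand the new sealed canister from the delivery tray in the back cell. The front cell is the one nearest the robot, at the end with the paper ticket. Carry every jar upright, stand each one flat in its cell or well, and leave the timer and the otoscope head where they are.

Things in the scene. Friction and masses are not known exactly. Their poses are not given: they have to be found in the camera images.
- open_jar: Opened ear-specula canister: straight clear-plastic cylinder 46 mm across, 72 mm high, black specula inside, no lid, open mouth (above 61 mm it steps in to 43 mm). About 70 g. Starts in the middle or back cell of the row. Origin: centre of its underside; z up. Grip it across the straight wall, for instance 44 mm up.
- sealed_jar: Sealed ear-specula canister: clear-plastic cylinder 46 mm across with black specula inside and a white screw lid flush with the wall, 80 mm high over the lid. About 90 g. Starts in the front cell of the row. Origin: centre of its underside; z up. Grip it for instance 46 mm up.
- new_jar: New sealed canister, the same make, size and look as sealed_jar (46 mm diameter, 80 mm high, about 90 g), but it starts standing in the grey delivery tray. Origin: centre of its underside; z up.
- dressing_jar: Low glass dressing jar with cotton balls, a steel lid that stays on and a steel knob; body and lid 54 mm across, 66 mm high, knob (14 mm wide) up to 82 mm. About 200 g. Starts in the back or middle cell of the row, the one open_jar does not have. Origin: centre of its underside; z up. Grip it round the glass, for instance 38 mm up.
- row: Fixed steel stock row, 201 mm (x) by 69 mm (y). Origin: centre of its underside. +x runs front to back, away from the robot; front end (-x) has a paper ticket 24 mm high, back end a plate 30 mm high. Three 63 mm square cells with low walls (rim 14, dividers 12 mm high, 3 mm thick), centres at x = -66 (front), 0 (middle), +66 mm (back), y = 0; floor 3 mm above the origin.
- caddy: Fixed steel jar caddy, block 170 mm (x) by 84 mm (y), 18 mm high, with two round wells 68 mm wide, 10 mm deep. The well at x = +43 mm holds a fixed twin of the dressing jar (knob top 90 mm over the worktop); the well at x = -43 mm, y = 0 is empty: the target, floor 8 mm above the origin. Origin: centre of its underside.
- tray: Fixed open grey plastic delivery tray, 160 mm (x) by 116 mm (y), walls 3 mm thick, 24 mm high, floor 3 mm above the origin. The new canister stands near x = +35 mm; a fixed cardboard carton, top 37 mm over the worktop, fills its -x end (x from -73 to -31 mm). Origin: centre of its underside.
- timer: Bystander: loose round red plastic timer with a bar grip on its dial, 62 mm in diameter, 41 mm high. Leave it alone. Origin: centre of its underside.
- otoscope: Bystander: loose matte silver otoscope head standing on its round collar (28 mm), nose to its -x, black tip; 64 mm high, reaching 55 mm from its origin. Leave it alone. Origin: centre of the collar's underside.
Things that resemble listed ones, but are neither listed nor needed, are in the scene too. Leave any green look-alike of the caddy alone.

How it is judged (in metres and radians):
At the end, for the whole second after the job is handed in: Opened canister in the front cell, the row's sealed canister in the middle, the new one at the back, the dressing jar in the caddy's empty well; each within 12 mm of its place's centre along both axes, down on its floor, upright within 0.08 rad, at rest (x of open_jar in the frame of row between -0.078 and -0.054 m and y of open_jar in the frame of row between -0.012 and 0.012 m and z of each of open_jar, sealed_jar, new_jar in the frame of row below 0.007 m and angle between each of open_jar, sealed_jar, new_jar, dressing_jar's own z axis and vertical below 0.08 rad and linear speed of each of open_jar, sealed_jar, new_jar, dressing_jar below 0.02 m/s and x of sealed_jar in the frame of row between -0.012 and 0.012 m and y of sealed_jar in the frame of row between -0.012 and 0.012 m and x of new_jar in the frame of row between 0.054 and 0.078 m and y of new_jar in the frame of row between -0.012 and 0.012 m and x of dressing_jar in the frame of caddy between -0.055 and -0.031 m and y of dressing_jar in the frame of caddy between -0.012 and 0.012 m and z of dressing_jar in the frame of caddy below 0.012 m); the robot touches nothing.
It fails at once if a jar or canister is tipped more than 0.5 rad (angle between any of open_jar, sealed_jar, new_jar, dressing_jar's own z axis and vertical above 0.5 rad).
It fails at once if the timer is moved by more than 30 mm (distance of timer from where it was at the start of the episode above 0.03 m).
It fails at once if the otoscope head is moved by more than 30 mm (distance of otoscope from where it was at the start of the episode above 0.03 m).
It also fails if it takes over 106 s, if anything falls off the work surface, if the arm or the gripper's body presses on something with over 40 N, if the wrist force passes 120 N, or if a joint passes its speed limit or range.

## Working session

There is one attempt and no reset: what is moved stays moved. The work goes in short steps, Python scripts to look and compute and a tool call to move; the robot and the scene stay as the last step left them, time stands still between calls to the robot, and variables do not carry over. Pictures are saved under pics/ and viewed, and the job is handed in when it is done.

Besides the shell and the picture viewer there is one more tool, called after "Emit:" by a JSON object that holds its "fn" and its "kwargs". step_arm: Moves the arm, as the interface text tells. Its arguments: {"type":"object","properties":{"dp":{"type":"array"},"rot":{"type":"array"},"hand":{"type":"array"},"squeeze":{"type":"number"}},"required":["dp","rot","hand"]}

```bash
mkdir -p pics; ls; python3 - <<'E'
from cell import r, viewer
import cv2
print(r.state())
for n in ["scene","top","wrist"]:
    m=viewer.camera_model(n); print(n,m)
    cv2.imwrite(f"pics/{n}0.png",viewer.get_image(n))
E
```

```text
pics
{'clock': 0.0, 'joints': array([-1.42037110e+00,  1.31125068e-01,  1.48932652e+00,  4.51909927e-05,
        1.52300598e+00, -8.54043746e-02]), 'joint_velocities': array([-0.0007347 , -0.00105985,  0.00033192,  0.0019902 ,  0.00015069,
        0.00138924]), 'tau': array([ 1.49083280e-04, -5.69390988e+01, -5.00556779e+01,  9.06184482e-05,
        1.45264057e-02, -2.64334398e-05]), 'eef_pos': array([ 140.13959983, -582.8201654 ,  230.24006011]), 'ee_rot': array([-9.32701615e-04,  9.93055798e-01,  1.17640602e-01, -7.75260176e-06]), 'contact_force': array([ 0.72351721, -0.1640102 ,  0.35485442]), 'ft_torque': array([-0.01835319, -0.03917298, -0.02923609]), 'gripper_width': 85.27651081196389}
scene {'mtx': array([[575.74948685,   0.        , 315.97553748],
       [  0.        , 575.74948685, 241.65043106],
       [  0.        ,   0.        ,   1.        ]]), 'k1': -0.0022121451028142814, 'T': array([[ 6.43729414e-01,  6.49552177e-01, -4.04591659e-01,
         1.00579576e+03],
       [ 7.65220943e-01, -5.51232379e-01,  3.32535371e-01,
        -4.77601225e+02],
       [-7.02494865e-03, 
[... 537 characters left out ...]
-04, -1.21485385e-01, -9.92592957e-01,
         8.73237932e+02],
       [ 0.00000000e+00,  0.00000000e+00,  0.00000000e+00,
         1.00000000e+00]])}
wrist {'mtx': array([[363.1206412 ,   0.        , 322.07589226],
       [  0.        , 363.1206412 , 246.4190104 ],
       [  0.        ,   0.        ,   1.        ]]), 'k1': -0.016876241532618533, 'mount': array([[-6.63367381e-04, -9.44986552e-01, -3.27108510e-01,
         8.50242203e+01],
       [ 9.99999776e-01, -6.54641315e-04, -1.36774167e-04,
        -2.17949389e-01],
       [-8.48889968e-05, -3.27108527e-01,  9.44986775e-01,
        -1.42618739e+02],
       [ 0.00000000e+00,  0.00000000e+00,  0.00000000e+00,
         1.00000000e+00]])}
```

View pics/scene0.png

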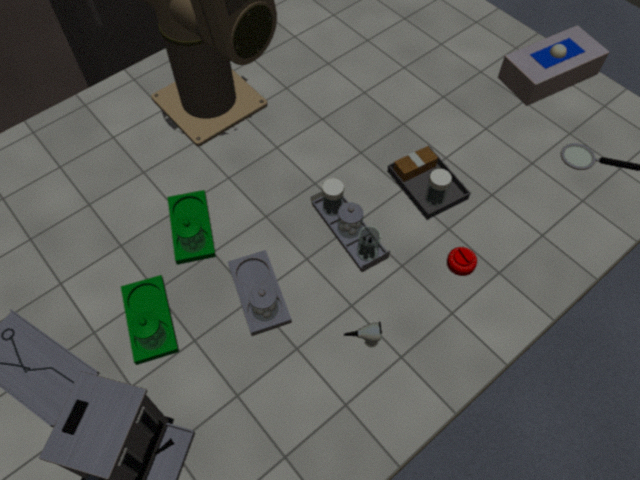

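View pics/top0.png

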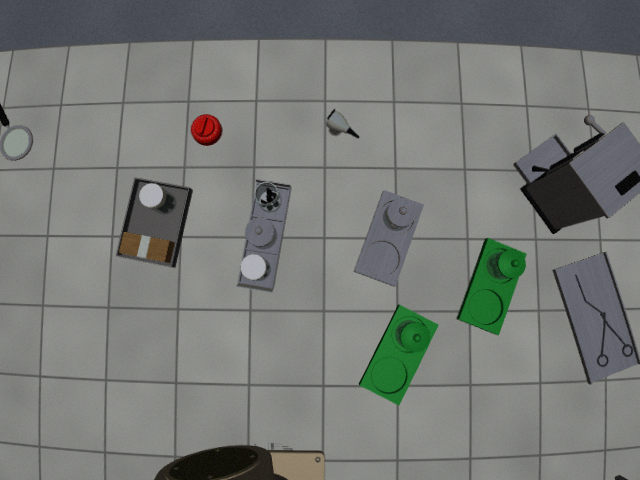

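View pics/wrist0.png

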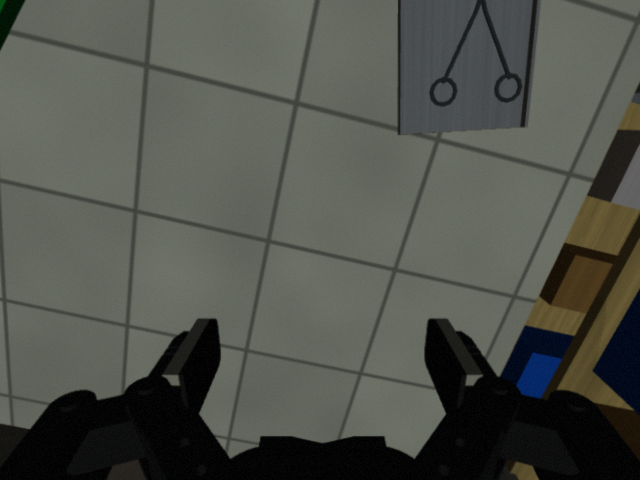

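```bash
cat > h.py <<'E'
import numpy as np, cv2
from scipy.spatial.transform import Rotation as R
from cell import r, viewer
def q2m(q): return R.from_quat([q[1],q[2],q[3],q[0]]).as_matrix()
def cam(n,st=None):
    m=viewer.camera_model(n)
    if n=="wrist":
        st=st or r.state(); B=np.eye(4); B[:3,:3]=q2m(st["ee_rot"]); B[:3,3]=st["eef_pos"]
        T=B@m["mount"]
    else: T=m["T"]
    return m["mtx"],m["k1"],T
def ray(c,uv):
    K,k,T=c
    d=np.array([(uv[0]-K[0,2])/K[0,0],(uv[1]-K[1,2])/K[1,1]]); s=d.copy()
    for _ in range(20): s=d/(1+k*(s@s))
    v=T[:3,:3]@np.array([s[0],s[1],1]); return T[:3,3],v/np.linalg.norm(v)
def plane(c,uv,z):
    o,v=ray(c,uv); return o+v*(z-o[2])/v[2]
def tri(*cu):
    A=np.zeros((3,3));b=np.zeros(3)
    L=[ray(*x) for x in cu]
    for o,v in L:
        P=np.eye(3)-np.outer(v,v);A+=P;b+=P@o
    p=np.linalg.solve(A,b); return p,[round(float(np.linalg.norm(np.cross(p-o,v))),1) for o,v in L]
def proj(c,p):
    K,k,T=c
    q=T[:3,:3].T@(np.array(p,float)-T[:3,3]); s=q[:2]/q[2]; s=s*(1+k*(s@s))
    return K[0,0]*s[0]+K[0,2],K[1,1]*s[1]+K[1,2]
def crop(im,x,y,w,h,f,name):
    cv2.imwrite(f"pics/{name}.png",cv2.resize(im[y:y+h,x:x+w],None,fx=f,fy=f,interpolation=cv2.INTER_CUBIC))
E
python3 - <<'E'
import cv2
from h import crop
t=cv2.imread("pics/top0.png");s=cv2.imread("pics/scene0.png")
crop(t,110,160,200,140,4,"tA");crop(t,340,180,100,120,5,"tB")
crop(s,300,130,180,150,4,"sA");crop(s,220,240,80,100,6,"sB")
E
```

```text
(no output)
```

View pics/tA.png

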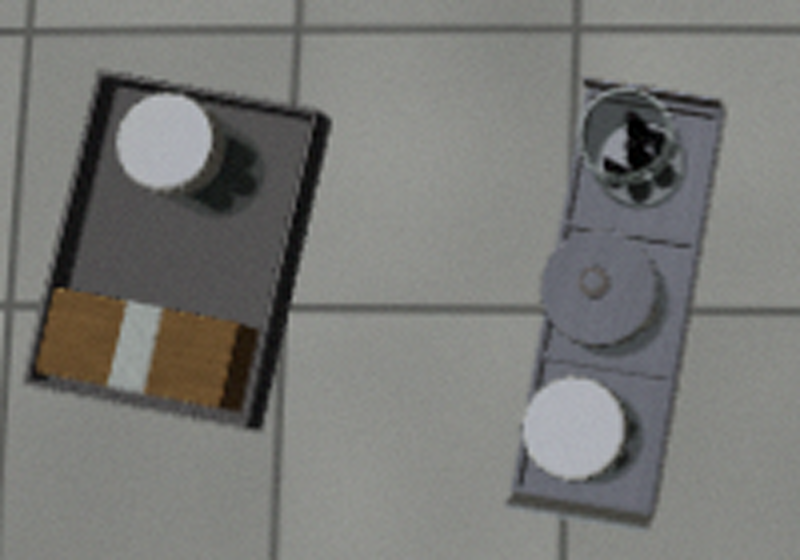

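View pics/tB.png

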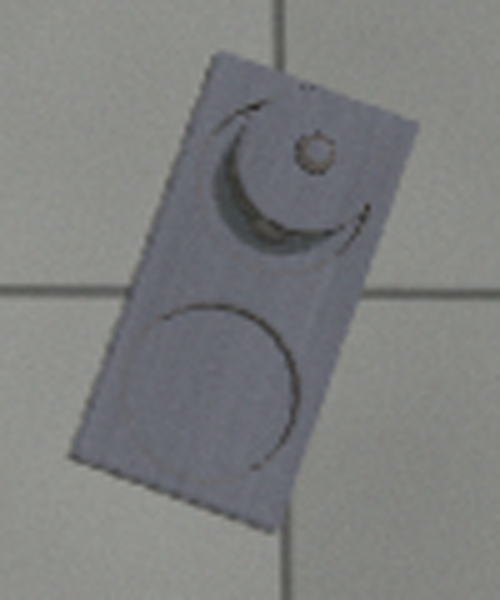

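View pics/sA.png

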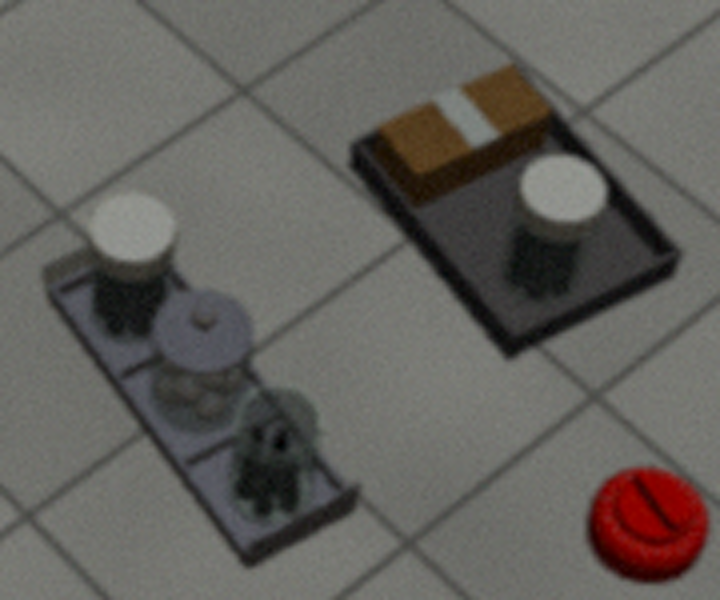

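View pics/sB.png

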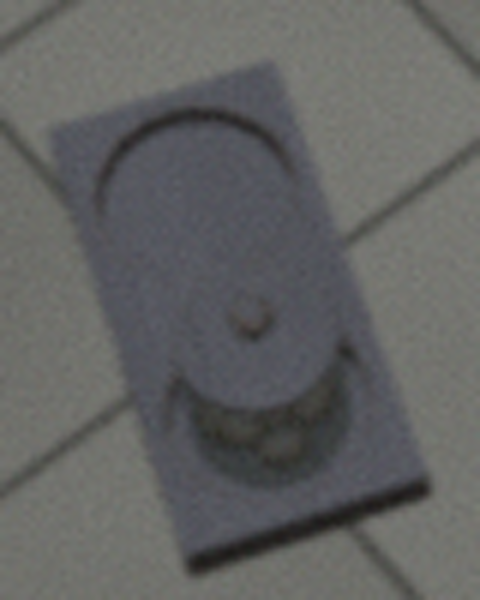

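```bash
cat > m1.py <<'E'
from h import *
np.set_printoptions(precision=1,suppress=True)
tc=cam("top");sc=cam("scene")
def P(x,y,f,ox,oy): return ((x+.5)/f-.5+ox,(y+.5)/f-.5+oy)
tA=lambda x,y:P(x,y,4,110,160); tB=lambda x,y:P(x,y,5,340,180)
sA=lambda x,y:P(x,y,4,300,130); sB=lambda x,y:P(x,y,6,220,240)
for n,a,b in [("sealed",tA(575,429),sA(133,230)),("knob",tA(595,280),sA(205,317)),("dlid",tA(600,290),sA(204,332)),
 ("open",tA(631,136),sA(278,420)),("new",tA(166,143),sA(564,195)),
 ("rowBL",tA(723,103),sA(240,543)),("rowBR",tA(586,82),sA(352,488)),
 ("trayBL",tA(327,118),sA(510,335)),("trayBR",tA(103,75),sA(678,248)),("trayFL",tA(262,425),sA(355,150)),
 ("cadBL",tB(418,122),sB(187,557)),("cadBR",tB(218,54),sB(430,480)),("cadFR",tB(70,457),sB(275,62)),("cadFL",tB(274,528),sB(50,130)),
 ("knob2",tB(316,152),sB(252,312))]:
    print(n,*tri((tc,a),(sc,b)))
for n,a,z in [("sealed",tA(575,429),80+3),("dlid",tA(600,290),69),("open",tA(631,136),75),("new",tA(166,143),83),("well",tB(210,392),18)]:
    print(n,plane(tc,a,z))
for n,a,z in [("sealed",sA(133,230),80+3),("dlid",sA(204,332),69),("open",sA(278,420),75),("new",sA(564,195),83)]:
    print(n,plane(sc,a,z))
E
python3 m1.py
```

```text
sealed [455.1  22.8  75.5] [0.8, 0.8]
knob [522.4  14.9  75.5] [0.2, 0.2]
dlid [520.6  15.6  58.6] [1.1, 1.1]
open [590.9   1.9  70.3] [1.5, 1.5]
new [586.2 219.   71.1] [0.0, 0.0]
rowBL [615.9 -39.7  25.9] [1.4, 1.4]
rowBR [627.6  28.6  21.6] [0.8, 0.8]
trayBL [611.3 160.2  19.2] [2.1, 2.1]
trayBR [632.3 274.2  21.7] [0.7, 0.7]
trayFL [459.8 188.2  13.6] [2.8, 2.8]
cadBL [ 584.5 -299.5   14.9] [0.3, 0.3]
cadBR [ 612.3 -221.1    9.7] [0.6, 0.6]
cadFR [ 452.  -162.2   10.7] [0.1, 0.1]
cadFL [ 425.1 -240.4   14.6] [0.3, 0.3]
knob2 [ 558.9 -245.8   83.9] [0.3, 0.3]
sealed [454.3  21.   83. ]
dlid [518.6  13.2  69. ]
open [589.  -0.  75.]
new [583.6 214.3  83. ]
well [ 477.  -215.8   18. ]
sealed [459.6  19.7  83. ]
dlid [526.   11.5  69. ]
open [593.5   1.1  75. ]
new [591.3 210.6  83. ]
```

```bash
cat > mv.py <<'E'
import sys
from h import *
# usage: mv.py x y z yaw  -> dp(cm), rot
def goal(x,y,z,yaw):
    st=r.state(); Rm=q2m(st["ee_rot"])
    c,s=np.cos(yaw),np.sin(yaw)
    G=np.array([[c,s,0],[s,-c,0],[0,0,-1]])
    d=Rm.T@(np.array([x,y,z])-st["eef_pos"])
    rv=R.from_matrix(Rm.T@G).as_rotvec()
    print("dp cm",np.round(d/10,2),"rot",np.round(rv,3),"dist",round(float(np.linalg.norm(d))),"rows>=",round(float(max(np.linalg.norm(d)/50,np.linalg.norm(rv)/.15)),1))
if __name__=="__main__":
    goal(*map(float,sys.argv[1:]))
E
python3 mv.py 460 -190 270 -0.345
```

```text
dp cm [ 40.28 -30.74  -3.9 ] rot [-0.001  0.     0.581] dist 508 rows>= 10.2
```

Emit:
{"fn": "step_arm", "kwargs": {"dp": [[40.3,-30.7,-3.9],[40.3,-30.7,-3.9],[40.3,-30.7,-3.9],[40.3,-30.7,-3.9],[40.3,-30.7,-3.9],[40.3,-30.7,-3.9],[40.3,-30.7,-3.9],[40.3,-30.7,-3.9]], "rot": [[0,0,0.58],[0,0,0.58],[0,0,0.58],[0,0,0.58],[0,0,0.58],[0,0,0.58],[0,0,0.58],[0,0,0.58]], "hand": [8.5,8.5,8.5,8.5,8.5,8.5,8.5,8.5]}}

```text
clock: 0.95
eef_pos: [390.8, -275.2, 261.8]
ee_rot: [0.0, 0.985, -0.171, 0.0]
contact_force: [1.0, -1.3, 0.8]
gripper_width: 84.9
```

```bash
python3 mv.py 460 -190 270 -0.345
```

```text
dp cm [  3.63 -10.35  -0.82] rot [ 0.    -0.     0.001] dist 110 rows>= 2.2
```

Emit:
{"fn": "step_arm", "kwargs": {"dp": [[3.6,-10.3,-0.8],[3.6,-10.3,-0.8],[3.6,-10.3,-0.8],[3.6,-10.3,-0.8]], "rot": [[0,0,0],[0,0,0],[0,0,0],[0,0,0]], "hand": [8.5,8.5,8.5,8.5]}}

```text
clock: 1.35
eef_pos: [459.4, -190.7, 269.6]
ee_rot: [-0.0, 0.986, -0.169, -0.0]
contact_force: [-0.1, -1.4, -0.6]
gripper_width: 85.3
```

```bash
cat > shot.py <<'E'
import sys,json
from h import *
n=sys.argv[1]
st=r.state(); im=viewer.get_image("wrist"); cv2.imwrite(f"pics/{n}.png",im)
json.dump({k:list(map(float,st[k])) for k in("eef_pos","ee_rot")},open(f"{n}.json","w"))
print(st["clock"],st["eef_pos"],st["ee_rot"],st["joint_velocities"].max())
E
python3 shot.py wc1
```

```text
1.35 [ 459.41160815 -190.745724    269.57994288] [-5.14735995e-05  9.85532881e-01 -1.69484231e-01 -1.81076075e-04] 0.016583759013859715
```

View pics/wc1.png

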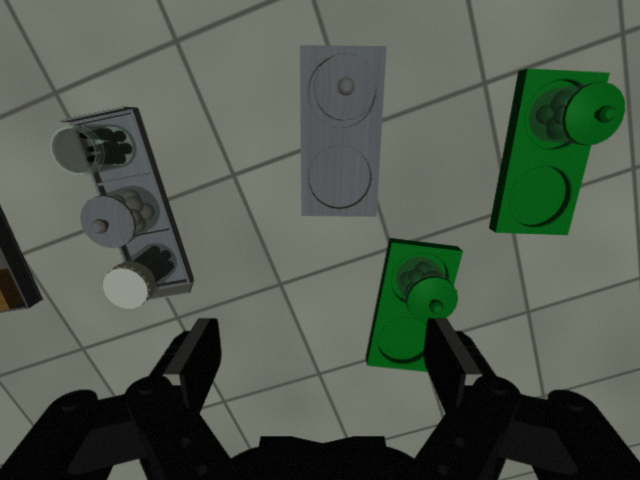

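```bash
cat >> m1.py <<'E'
print("----")
import json
wc=cam("wrist",json.load(open("wc1.json")))
for n,p in [("cadBR",(301,46)),("cadBL",(386,46)),("cadFL",(377.5,216)),("cadFR",(302,216)),("well",(340,177)),("well2",(343,87))]:print(n,plane(wc,p,18))
for n,p,a,b in [("sealed",(128,285),tA(575,429),sA(133,230)),("knob",(100,226),tA(595,280),sA(205,317)),("knob2",(345,86),tB(316,152),sB(252,312)),("rowFL",(191,291),tA(650,523),sA(46,270)),("rowBL",(137,108),tA(723,103),sA(240,543)),
 ("cadBR",(301,46),tB(218,54),sB(430,480)),("cadBL",(386,46),tB(418,122),sB(187,557))]:
    print(n,tri((tc,a),(sc,b),(wc,p)),tri((tc,a),(wc,p)))
E
python3 m1.py | sed -n '/----/,$p'
```

```text
----
cadBR [ 611.3 -222.5   18. ]
cadBL [ 583.8 -300.1   18. ]
cadFL [ 424.  -243.3   18. ]
cadFR [ 452.2 -163.9   18. ]
well [ 479.  -217.7   18. ]
well2 [ 562.8 -249.1   18. ]
sealed (array([455.5,  22.8,  74.7]), [0.9, 1.0, 1.1]) (array([455.5,  22.8,  73.2]), [0.8, 0.8])
knob (array([522.1,  15. ,  76.1]), [0.4, 0.6, 0.8]) (array([521.7,  14.2,  78.2]), [0.2, 0.2])
knob2 (array([ 559. , -245.8,   84. ]), [0.3, 0.2, 0.1]) (array([ 559. , -246. ,   83.2]), [0.2, 0.2])
rowFL (array([412.9,  -5.7,  20.5]), [0.9, 2.4, 2.2]) (array([412.6,  -7.4,  22.9]), [1.0, 1.0])
rowBL (array([615.5, -41. ,  20.7]), [3.7, 2.6, 4.8]) (array([620.4, -37.1,   1.4]), [2.2, 2.2])
cadBR (array([ 612.5, -221.6,   10.1]), [0.6, 0.9, 1.0]) (array([ 614.2, -222.7,    1. ]), [0.2, 0.2])
cadBL (array([ 584.4, -299.8,   15.3]), [0.2, 0.8, 0.9]) (array([ 584.5, -300.6,   13.3]), [0.5, 0.5])
```

```bash
python3 mv.py 470 20 260 -0.16
```

```text
dp cm [ -6.04 -20.35   0.93] rot [ 0.     0.001 -0.182] dist 212 rows>= 4.2
```

Emit:
{"fn": "step_arm", "kwargs": {"dp": [[-6,-20.4,0.9],[-6,-20.4,0.9],[-6,-20.4,0.9],[-6,-20.4,0.9],[-6,-20.4,0.9],[-6,-20.4,0.9],[-6,-20.4,0.9]], "rot": [[0,0,-0.18],[0,0,-0.18],[0,0,-0.18],[0,0,-0.18],[0,0,-0.18],[0,0,-0.18],[0,0,-0.18]], "hand": [8.5,8.5,8.5,8.5,8.5,8.5,8.5]}}

```text
clock: 2.1
eef_pos: [470.9, 18.3, 260.6]
ee_rot: [0.0, 0.997, -0.083, -0.0]
contact_force: [0.1, 0.1, 0.3]
gripper_width: 84.9
```

```bash
python3 shot.py wc2; python3 -c "
import cv2
from h import crop
crop(cv2.imread('pics/wc2.png'),120,0,400,300,2,'wc2c')"
```

```text
2.1 [470.94630148  18.30691646 260.59350844] [ 4.89868087e-04  9.96583706e-01 -8.25872474e-02 -1.51344751e-04] 0.004242237733250529
```

View pics/wc2c.png

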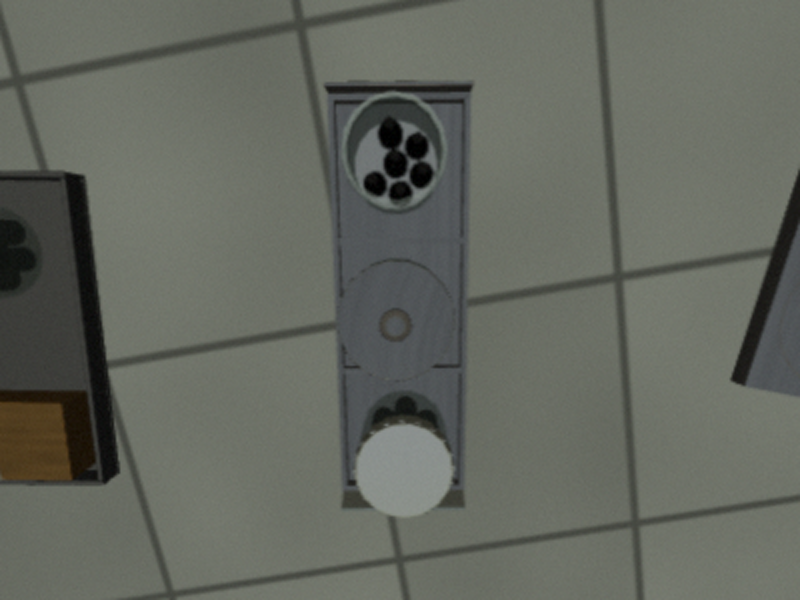

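```bash
cat > m2.py <<'E'
from m1 import *
print("=====")
wd=cam("wrist",json.load(open("wc2.json")))
Q=lambda x,y:P(x,y,2,120,0)
d1=plane(wd,Q(402,239),12);d2=plane(wd,Q(402.5,367),12)
print("div",d1,d2,"ctr",(d1+d2)/2,"len",np.linalg.norm(d1-d2),"yaw",np.arctan2(*(d1-d2)[1::-1]))
for n,p,z in [("bpL",(326,85),30),("bpR",(472,83),30),("fL",(342,507),0),("fR",(465,507),0)]:print(n,plane(wd,Q(*p),z))
for n,p,z,a,b in [("sealed",(404,470),83,tA(575,429),sA(133,230)),("knob",(396,324.5),85,tA(595,280),sA(205,317)),("dlid",(396,319),69,tA(600,290),sA(204,332)),("open",(395,143),75,tA(631,136),sA(278,420))]:
    print(n,plane(wd,Q(*p),z),tri((tc,a),(sc,b),(wd,Q(*p))),tri((tc,a),(wd,Q(*p))))
# tile point checks
print(tri((tc,(255,307)),(wd,Q(397,560))))
g=(wd,Q(620,277)); print("tile",plane(wd,g[1],0), proj(tc,plane(wd,g[1],0)))
g=(wd,Q(636,523)); print("tile",plane(wd,g[1],0), proj(tc,plane(wd,g[1],0)))
g=(wd,Q(301,26)); print("tile",plane(wd,g[1],0), proj(tc,plane(wd,g[1],0)))
E
python3 m2.py | sed -n '/=====/,$p'; python3 -c "
import cv2
from h import crop
t=cv2.imread('pics/top0.png')
crop(t,230,80,110,260,3,'tt')"
```

```text
=====
div [556.5   5.5  12. ] [492.2  16.1  12. ] ctr [524.4  10.8  12. ] len 65.1715542516837 yaw -0.16306135450459047
bpL [628.1  28.7  30. ]
bpR [617.9 -37.3  30. ]
fL [414.7  65.5   0. ]
fR [402.7  -6.3   0. ]
sealed [456.7  21.3  83. ] (array([455.1,  22.2,  76.5]), [0.5, 1.2, 0.7]) (array([454.7,  21.8,  76.8]), [0.2, 0.2])
knob [522.4  13.7  85. ] (array([522.1,  14.5,  76. ]), [0.2, 0.7, 0.8]) (array([521.7,  14. ,  79.5]), [0.1, 0.1])
dlid [523.1  13.8  69. ] (array([521.3,  14.8,  59.7]), [1.4, 1.2, 1.3]) (array([521.2,  14.9,  52.1]), [0.7, 0.7])
open [593.6   2.   75. ] (array([592. ,   1.7,  71.5]), [2.5, 1.0, 2.0]) (array([595.9,   2.5,  48.4]), [1.1, 1.1])
(array([380.3,  33. ,   8.1]), [5.6, 5.6])
tile [ 518.6 -106.1    0. ] (np.float64(324.7008038130622), np.float64(237.2930050681889))
tile [ 375.6 -105.6    0. ] (np.float64(323.97210649340275), np.float64(310.4109608931655))
tile [661.1  37.4   0. ] (np.float64(254.159840310114), np.float64(166.90113865857643))
```

View pics/tt.png

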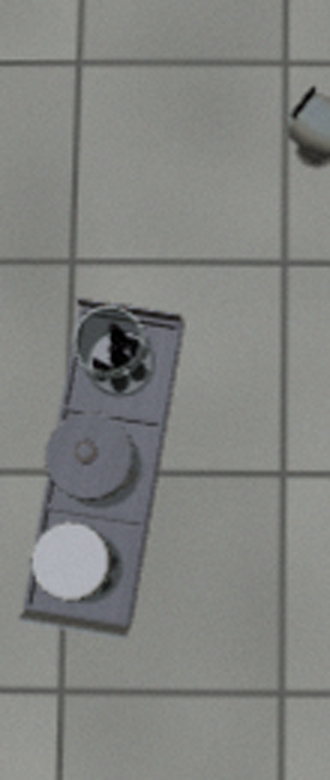

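```bash
python3 mv.py 522 13.8 130 -0.163;python3 mv.py 522 13.8 24 -0.163; python3 -c "
from m1 import *
print('==',plane(tc,tA(631,236.5),12),plane(tc,tA(607,370),12))"|tail -1
```

```text
dp cm [ 5.1  -0.43 13.06] rot [ 0.001  0.    -0.003] dist 140 rows>= 2.8
dp cm [ 5.1  -0.44 23.66] rot [ 0.001  0.    -0.003] dist 242 rows>= 4.8
== [552.9   6.5  12. ] [487.1  16.8  12. ]
```

Emit:
{"fn": "step_arm", "kwargs": {"dp": [[5.1,-0.4,13.1],[5.1,-0.4,13.1],[5.1,-0.4,13.1],[5.1,-0.4,18],[5.1,-0.4,18]], "rot": [[0,0,0],[0,0,0],[0,0,0],[0,0,0],[0,0,0]], "hand": [8.5,8.5,8.5,8.5,8.5]}}

```text
clock: 2.65
eef_pos: [516.3, 13.8, 73.3]
ee_rot: [0.0, 0.996, -0.083, -0.007]
contact_force: [-1.2, 0.6, -0.3]
gripper_width: 84.7
```

```bash
python3 shot.py wc3; python3 mv.py 522 13.8 24 -0.163
```

```text
2.65 [516.3448061   13.81944081  73.25056722] [ 3.23847821e-04  9.96490063e-01 -8.34431336e-02 -6.68532209e-03] 0.10817634730845425
dp cm [ 0.38 -0.04  5.33] rot [ 0.001  0.008 -0.004] dist 53 rows>= 1.1
```

View pics/wc3.png

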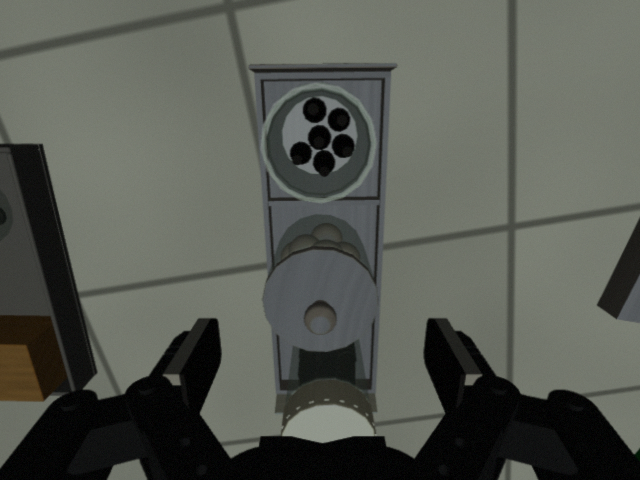

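Emit:
{"fn": "step_arm", "kwargs": {"dp": [[0.2,0,3],[0.2,0,5.3],[0.2,0,5.3],[0.2,0,5.3]], "rot": [[0,0,0],[0,0,0],[0,0,0],[0,0,0]], "hand": [8.5,8.5,8.5,8.5]}}

```text
clock: 3.1
eef_pos: [525.5, 14.6, 30.4]
ee_rot: [0.0, 0.997, -0.082, 0.001]
contact_force: [0.3, -0.5, -0.0]
gripper_width: 84.9
```

```bash
python3 shot.py wc4; python3 mv.py 522 13.8 24 -0.163
```

```text
3.1 [525.48778259  14.60611717  30.39728281] [ 3.72053375e-05  9.96596541e-01 -8.24241386e-02  1.26260133e-03] 0.008606420875552008
dp cm [-0.39  0.16  0.68] rot [-0.    -0.004 -0.002] dist 8 rows>= 0.2
```

View pics/wc4.png

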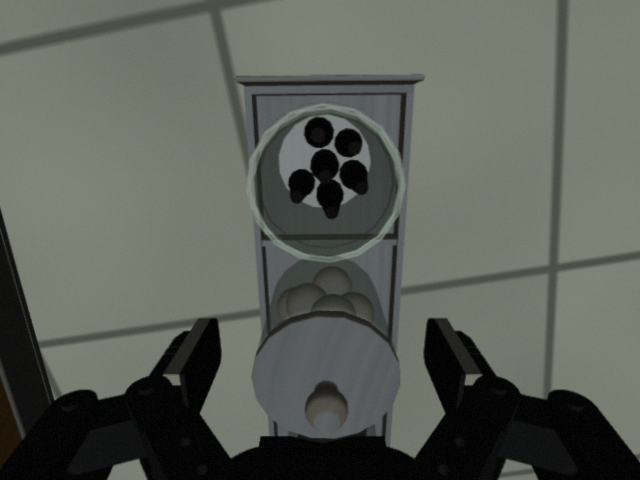

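```bash
cat > m3.py <<'E'
from m2 import *
print("=====")
we=cam("wrist",json.load(open("wc4.json")))
print("knob",tri((wd,Q(396,324.5)),(we,(327,408))))
print("dlid",tri((wd,Q(396,319)),(we,(326,378))),plane(we,(326,378),69))
print("open",tri((wd,Q(395,143)),(we,(327,182))),plane(we,(327,182),75))
print("div",plane(we,(329.5,239),12),tri((wd,Q(402,239)),(we,(329.5,239))))
print("bp",plane(we,(330,78),30),tri((wd,Q(399,84)),(we,(330,78))))
E
python3 m3.py|sed -n '/=====/,$p'|tail -n 6
```

```text
=====
knob (array([521.7,  14. ,  78.7]), [0.1, 0.1])
dlid (array([522.8,  14. ,  65.3]), [0.1, 0.1]) [525.7  13.7  69. ]
open (array([593.6,   2.2,  75.3]), [0.2, 0.2]) [593.6   2.4  75. ]
div [557.4   6.3  12. ] (array([556.6,   5.9,   9.6]), [0.4, 0.4])
bp [623.4  -4.2  30. ] (array([623.9,  -4.4,  25. ]), [0.1, 0.1])
```

Emit:
{"fn": "step_arm", "kwargs": {"dp": [[-0.3,0.1,0.6],[-0.3,0.1,0.6],[-0.3,0.1,0.6],[-0.3,0.1,0.6],[-0.3,0.1,0.6],[-0.3,0.1,0.6]], "rot": [[0,0,0],[0,0,0],[0,0,0],[0,0,0],[0,0,0],[0,0,0]], "hand": [8.5,5,5,5,5,5], "squeeze": 40}}

```text
clock: 3.75
eef_pos: [521.3, 14.8, 22.5]
ee_rot: [0.0, 0.997, -0.082, 0.0]
contact_force: [-2.5, -0.3, 6.1]
gripper_width: 53.4
```

```bash
python3 mv.py 522.5 14 120 -0.163
```

```text
dp cm [ 0.14  0.06 -9.75] rot [ 0.    -0.001 -0.001] dist 98 rows>= 2.0
```

Emit:
{"fn": "step_arm", "kwargs": {"dp": [[0,0,-2.5],[0,0,-7],[0,0,-10],[0,0,-10],[0,0,-10]], "rot": [[0,0,0],[0,0,0],[0,0,0],[0,0,0],[0,0,0]], "hand": [5,5,5,5,5]}}

```text
clock: 4.25
eef_pos: [521.1, 14.9, 121.8]
ee_rot: [-0.0, 0.997, -0.082, 0.0]
contact_force: [-0.8, 0.3, -3.6]
gripper_width: 53.4
```

```bash
python3 mv.py 477.2 -217.1 122 -0.347
```

```text
dp cm [-5.400e-01  2.361e+01 -2.000e-02] rot [-0.    -0.001  0.183] dist 236 rows>= 4.7
```

Held (weight shows 3.6 N more). Carry over to the caddy.

Emit:
{"fn": "step_arm", "kwargs": {"dp": [[-0.1,3,0],[-0.3,7,0],[-0.4,11,0],[-0.5,15,0],[-0.5,19,0],[-0.5,22,0],[-0.5,23.6,0],[-0.5,23.6,0]], "rot": [[0,0,0.03],[0,0,0.06],[0,0,0.09],[0,0,0.12],[0,0,0.15],[0,0,0.183],[0,0,0.183],[0,0,0.183]], "hand": [5,5,5,5,5,5,5,5]}}

```text
clock: 5.05
eef_pos: [475.8, -218.1, 119.7]
ee_rot: [-0.0, 0.985, -0.174, -0.002]
contact_force: [0.2, 0.1, -1.7]
gripper_width: 53.3
```

```bash
python3 shot.py wc5; python3 mv.py 477.2 -217.1 28 -0.347
```

```text
5.05 [ 475.83708053 -218.1492648   119.65542441] [-4.59567501e-04  9.84811801e-01 -1.73617257e-01 -1.59798006e-03] 0.04657155926244131
dp cm [ 0.13 -0.    9.19] rot [-0.001  0.003 -0.001] dist 92 rows>= 1.8
```

View pics/wc5.png

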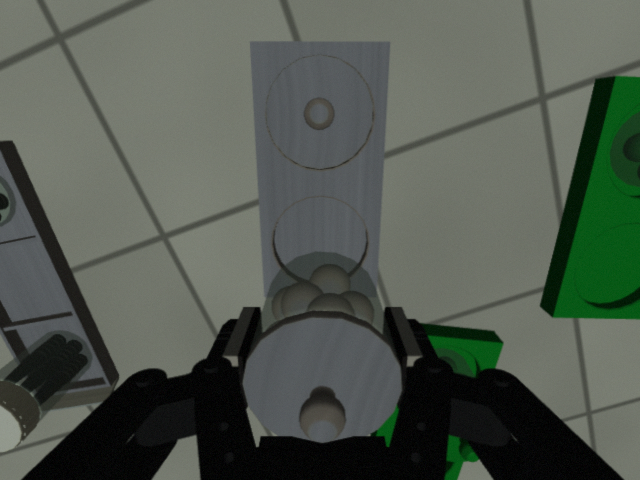

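```bash
python3 - <<'E'
from h import *; import json
np.set_printoptions(precision=1,suppress=True)
st=json.load(open("wc5.json"));c=cam("wrist",st)
u=np.array([np.cos(-.347),np.sin(-.347)])
for z in (18,15):
    b=(plane(c,(250.5,42),z)+plane(c,(390,42),z))/2
    t=plane(c,(320,196),z); l=plane(c,(273,241),z);rr=plane(c,(367.5,241),z)
    print(z,"from back",b[:2]-128*u,"from rim top",t[:2]-34*u,"w",np.linalg.norm(l-rr),(l+rr)/2,"yaw",np.arctan2(*(plane(c,(390,42),z)-plane(c,(250.5,42),z))[:2]),)
k=plane(c,(322,425),(82+8)+92);print("held knob",k,st["eef_pos"])
E
```

```text
18 from back [ 477.6 -217.4] from rim top [ 478.6 -217.1] w 66.93968841862448 [ 480.2 -217.7   18. ] yaw -2.791826139818281
15 from back [ 478.1 -217.5] from rim top [ 478.  -216.9] w 67.76273573667133 [ 479.3 -217.4   15. ] yaw -2.791826139818279
held knob [ 479.5 -218.8  182. ] [475.8370805259297, -218.14926480001583, 119.65542441464588]
```

Emit:
{"fn": "step_arm", "kwargs": {"dp": [[0.1,0,4],[0.1,0,7],[0.1,0,8],[0.1,0,8],[0.1,0,8]], "rot": [[0,0,0],[0,0,0],[0,0,0],[0,0,0],[0,0,0]], "hand": [5,5,5,5,5]}}

```text
clock: 5.6
eef_pos: [479.1, -217.1, 42.7]
ee_rot: [0.0, 0.985, -0.172, 0.0]
contact_force: [0.4, -0.5, -1.7]
gripper_width: 53.3
```

```bash
python3 mv.py 477 -217 28 -0.347
```

```text
dp cm [-0.2   0.06  1.47] rot [-0.    -0.001  0.001] dist 15 rows>= 0.3
```

Emit:
{"fn": "step_arm", "kwargs": {"dp": [[-0.2,0,0.8],[-0.2,0,1.3],[-0.2,0,1.5],[-0.2,0,1.5]], "rot": [[0,0,0],[0,0,0],[0,0,0],[0,0,0]], "hand": [5,5,5,5]}}

```text
clock: 6.0
eef_pos: [476.7, -216.9, 27.5]
ee_rot: [-0.0, 0.985, -0.173, 0.0]
contact_force: [-2.5, 1.4, 3.3]
gripper_width: 53.1
```

Emit:
{"fn": "step_arm", "kwargs": {"dp": [[0,0,0],[0,0,0],[0,0,0],[0,0,-3],[0,0,-7],[0,0,-11],[0,0,-14],[0,0,-14]], "rot": [[0,0,0],[0,0,0],[0,0,0],[0,0,0],[0,0,0],[0,0,0],[0,0,0],[0,0,0]], "hand": [8.5,8.5,8.5,8.5,8.5,8.5,8.5,8.5]}}

```text
clock: 6.8
eef_pos: [479.5, -218.5, 172.7]
ee_rot: [0.002, 0.985, -0.173, 0.005]
contact_force: [0.5, -0.3, 0.4]
gripper_width: 84.8
```

```bash
python3 shot.py wc6; python3 mv.py 456 21.5 160 -0.163
```

```text
6.8 [ 479.46753412 -218.51344635  172.74220097] [ 0.00163579  0.98495331 -0.17275271  0.0045603 ] 0.06812727006821317
dp cm [-10.24 -21.75   0.91] rot [ 0.002 -0.006 -0.184] dist 241 rows>= 4.8
```

View pics/wc6.png

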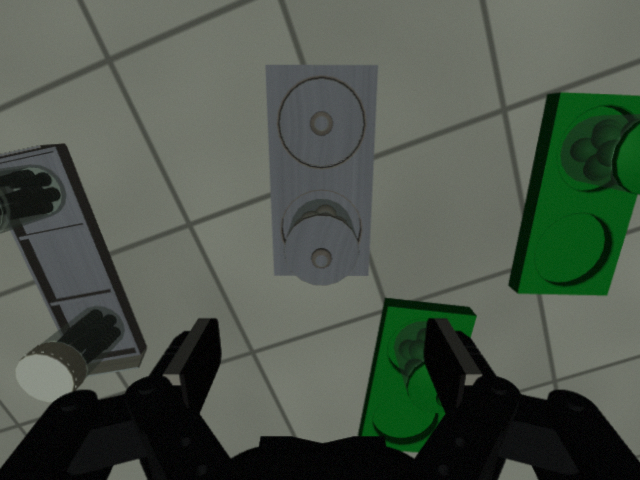

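Emit:
{"fn": "step_arm", "kwargs": {"dp": [[-2,-5,0.9],[-4,-10,0.9],[-7,-15,0.9],[-10.2,-21.7,0.9],[-10.2,-21.7,0.9],[-10.2,-21.7,0.9],[-10.2,-21.7,0.9]], "rot": [[0,0,-0.05],[0,0,-0.1],[0,0,-0.15],[0,0,-0.184],[0,0,-0.184],[0,0,-0.184],[0,0,-0.184]], "hand": [8.5,8.5,8.5,8.5,8.5,8.5,8.5]}}

```text
clock: 7.55
eef_pos: [453.6, 22.7, 156.5]
ee_rot: [0.0, 0.997, -0.08, -0.001]
contact_force: [0.1, 0.2, 0.3]
gripper_width: 84.9
```

```bash
python3 shot.py wc7; python3 mv.py 456 21.5 90 -0.163; python3 - <<'E'
from h import *; import json
c=cam("wrist",json.load(open("wc6.json")))
a=plane(c,(321,258),90);b=plane(c,(321,123),90);print(a,b,np.linalg.norm(a-b))
E
```

```text
7.55 [453.55804027  22.7372613  156.47583387] [ 1.77185604e-04  9.96780680e-01 -8.01712899e-02 -8.99222103e-04] 0.005354888220193097
dp cm [ 0.23 -0.01  6.67] rot [0.001 0.001 0.001] dist 67 rows>= 1.3
[ 479.40123763 -217.36484186   90.        ] [ 559.29376475 -246.42400861   90.        ] 85.0132405085745
```

View pics/wc7.png

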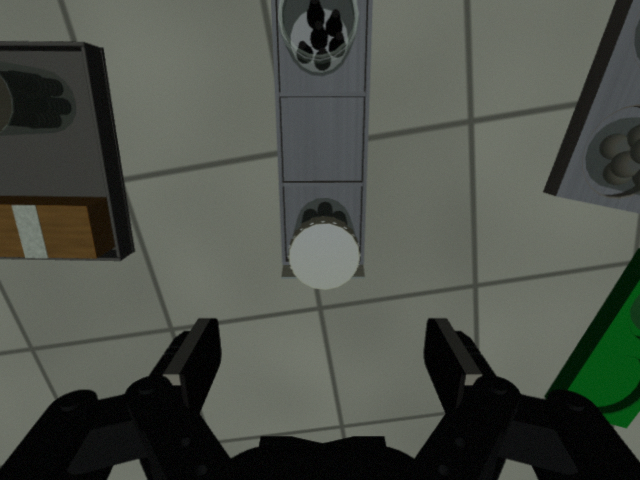

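```bash
cat > m4.py <<'E'
from h import *; import json
np.set_printoptions(precision=1,suppress=True)
c=cam("wrist",json.load(open("wc7.json")));c2=cam("wrist",json.load(open("wc2.json")))
Q=lambda x,y:((x+.5)/2-.5+120,(y+.5)/2-.5)
print("sealed",plane(c,(324,256),83),tri((c,(324,256)),(c2,Q(404,470))))
a=plane(c,(322.5,96.5),12);b=plane(c,(323.5,181.5),12);print((a+b)/2,np.linalg.norm(a-b),np.arctan2(*(a-b)[1::-1]))
print("new",)
E
python3 m4.py;python3 mv.py 457 21.7 30 -0.163
```

```text
sealed [456.9  21.4  83. ] (array([455.5,  21.5,  79.4]), [0.1, 0.1])
[523.2  11.1  12. ] 62.25941160358734 -0.14814575148839143
new
dp cm [ 0.33 -0.05 12.67] rot [0.001 0.001 0.001] dist 127 rows>= 2.5
```

Emit:
{"fn": "step_arm", "kwargs": {"dp": [[0.2,0,4],[0.2,0,8],[0.2,0,11],[0.2,0,12],[0.2,0,12],[0.2,0,12]], "rot": [[0,0,0],[0,0,0],[0,0,0],[0,0,0],[0,0,0],[0,0,0]], "hand": [8.5,8.5,8.5,8.5,8.5,8.5]}}

```text
clock: 8.2
eef_pos: [457.4, 20.9, 39.0]
ee_rot: [0.0, 0.997, -0.082, 0.001]
contact_force: [0.4, 0.1, 0.1]
gripper_width: 84.6
```

```bash
python3 mv.py 456 21.5 31 -0.163
```

```text
dp cm [-0.15 -0.04  0.8 ] rot [-0.    -0.001 -0.001] dist 8 rows>= 0.2
```

Emit:
{"fn": "step_arm", "kwargs": {"dp": [[-0.1,0,0.8],[-0.1,0,0.8],[-0.1,0,0.8],[-0.1,0,0.8],[-0.1,0,0.8],[-0.1,0,0.8],[-0.1,0,0.8],[-0.1,0,0.8]], "rot": [[0,0,0],[0,0,0],[0,0,0],[0,0,0],[0,0,0],[0,0,0],[0,0,0],[0,0,0]], "hand": [8.5,4.2,4.2,4.2,4.2,4.2,4.2,4.2], "squeeze": 35}}

```text
clock: 9.0
eef_pos: [456.0, 21.9, 30.5]
ee_rot: [-0.0, 0.997, -0.081, 0.001]
contact_force: [-1.4, 0.9, 5.8]
gripper_width: 45.5
```

```bash
python3 mv.py 456 21.5 31 -0.163; python3 shot.py wc8
```

```text
dp cm [ 0.01  0.04 -0.05] rot [-0.    -0.001 -0.   ] dist 1 rows>= 0.0
9.0 [456.00233041  21.85522852  30.46298946] [-4.15286329e-05  9.96676801e-01 -8.14553607e-02  6.13904521e-04] 0.001954183281595365
```

View pics/wc8.png

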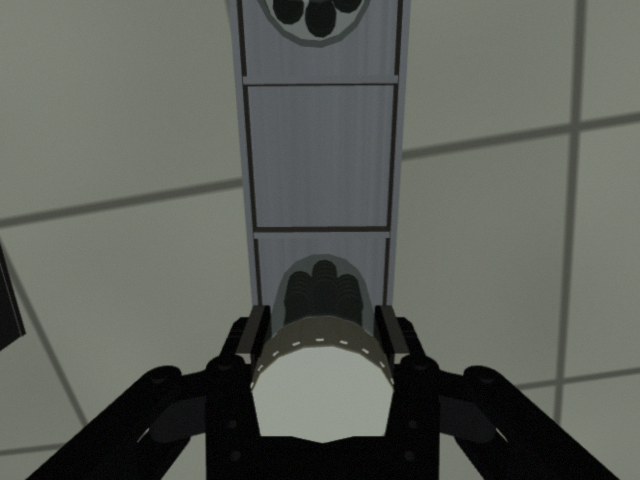

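```bash
python3 - <<'E'
from h import *; import json
np.set_printoptions(precision=1,suppress=True)
c=cam("wrist",json.load(open("wc8.json")))
a=plane(c,(321.5,79.5),12);b=plane(c,(321.5,232.5),12);print(a,b,(a+b)/2,np.linalg.norm(a-b),np.arctan2(*(a-b)[1::-1]))
# jar base far edge at z=3 -> centre
e=plane(c,(323,254),3);u=np.array([np.cos(.163),-np.sin(.163)]);print("base ctr",e[:2]-23*u)
E
python3 mv.py 524.2 11.1 31 -0.163
```

```text
[555.7   6.1  12. ] [491.6  16.7  12. ] [523.7  11.4  12. ] 64.95855073152606 -0.16425813397854921
base ctr [455.1  22. ]
dp cm [ 6.9  -0.05 -0.05] rot [-0.    -0.001 -0.   ] dist 69 rows>= 1.4
```

Emit:
{"fn": "step_arm", "kwargs": {"dp": [[0,0,-2],[0,0,-4],[1.5,0,-4],[4,0,-4],[6,0,-4],[6.8,0,-4],[6.8,0,-4],[6.8,0,-4]], "rot": [[0,0,0],[0,0,0],[0,0,0],[0,0,0],[0,0,0],[0,0,0],[0,0,0],[0,0,0]], "hand": [4.2,4.2,4.2,4.2,4.2,4.2,4.2,4.2]}}

```text
clock: 9.85
eef_pos: [521.4, 10.9, 69.1]
ee_rot: [-0.0, 0.997, -0.081, -0.001]
contact_force: [-0.2, -0.4, -1.3]
gripper_width: 45.5
```

```bash
python3 mv.py 523.7 11.2 31 -0.163
```

```text
dp cm [ 0.23 -0.06  3.81] rot [ 0.     0.002 -0.   ] dist 38 rows>= 0.8
```

Emit:
{"fn": "step_arm", "kwargs": {"dp": [[0.2,0,1.5],[0.2,0,2.6],[0.2,0,3.3],[0.2,0,3.3],[0.2,0,3.3]], "rot": [[0,0,0],[0,0,0],[0,0,0],[0,0,0],[0,0,0]], "hand": [4.2,4.2,4.2,4.2,4.2]}}

```text
clock: 10.35
eef_pos: [524.0, 10.5, 36.3]
ee_rot: [0.0, 0.997, -0.082, -0.0]
contact_force: [-0.4, 0.3, -0.2]
gripper_width: 45.2
```

```bash
python3 mv.py 523.7 11.2 31 -0.163
```

```text
dp cm [-0.04 -0.07  0.53] rot [ 0.     0.001 -0.   ] dist 5 rows>= 0.1
```

Emit:
{"fn": "step_arm", "kwargs": {"dp": [[0,-0.1,0.4],[0,-0.1,0.6],[0,-0.1,0.6]], "rot": [[0,0,0],[0,0,0],[0,0,0]], "hand": [4.2,4.2,4.2]}}

```text
clock: 10.65
eef_pos: [524.6, 11.5, 30.6]
ee_rot: [-0.0, 0.997, -0.081, -0.0]
contact_force: [-0.1, 0.3, -1.1]
gripper_width: 45.6
```

Emit:
{"fn": "step_arm", "kwargs": {"dp": [[0,0,0.1],[0,0,0.1],[0,0,0.1]], "rot": [[0,0,0],[0,0,0],[0,0,0]], "hand": [4.2,4.2,4.2]}}

```text
clock: 10.95
eef_pos: [524.8, 11.4, 30.5]
ee_rot: [-0.0, 0.997, -0.081, 0.0]
contact_force: [-2.3, -0.2, 5.3]
gripper_width: 45.4
```

Contact. Release and rise to clear, towards the open jar.

Emit:
{"fn": "step_arm", "kwargs": {"dp": [[0,0,0],[0,0,0],[0,0,0],[0,0,0],[0,0,-4],[0,0,-8],[0,0,-11],[0,0,-11]], "rot": [[0,0,0],[0,0,0],[0,0,0],[0,0,0],[0,0,0],[0,0,0],[0,0,0],[0,0,0]], "hand": [8.5,8.5,8.5,8.5,8.5,8.5,8.5,8.5]}}

```text
clock: 11.75
eef_pos: [528.1, 11.2, 145.5]
ee_rot: [-0.0, 0.997, -0.081, 0.005]
contact_force: [0.6, -0.8, -0.2]
gripper_width: 85.1
```

```bash
python3 shot.py wc9; python3 mv.py 593 2 100 -0.163
```

```text
11.75 [528.12780799  11.18804748 145.49471538] [-2.77065537e-05  9.96663234e-01 -8.14921596e-02  4.62874745e-03] 0.06488040406666974
dp cm [ 6.67 -0.16  4.31] rot [-0.001 -0.006 -0.   ] dist 79 rows>= 1.6
```

View pics/wc9.png

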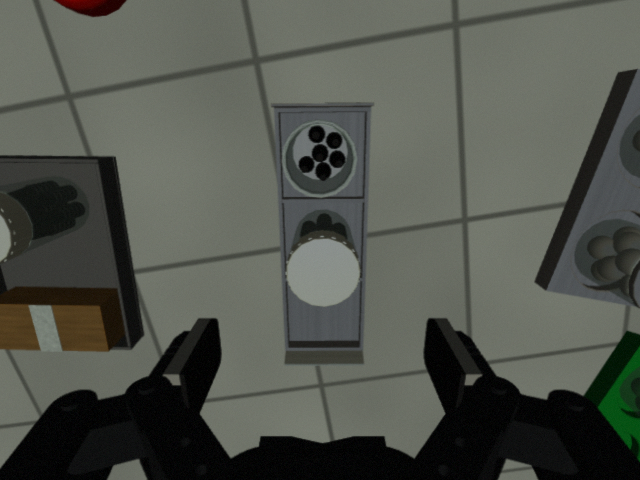

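```bash
python3 mv.py 593 2 36 -0.163; python3 - <<'E'
from h import *; import json
c=cam("wrist",json.load(open("wc9.json")));c2=cam("wrist",json.load(open("wc4.json")))
print(plane(c,(320.5,158),75),tri((c,(320.5,158)),(c2,(327,182))),plane(c,(323.5,271),83))
E
```

```text
dp cm [ 6.63 -0.16 10.71] rot [-0.001 -0.006 -0.   ] dist 126 rows>= 2.5
[592.85539964   1.95171803  75.        ] (array([591.97829038,   2.3263905 ,  64.64484867]), [0.2, 0.2]) [526.65218694  11.08914718  83.        ]
```

Emit:
{"fn": "step_arm", "kwargs": {"dp": [[3.5,-0.1,0],[6.6,-0.2,0.5],[6.6,-0.2,3],[6.6,-0.2,6],[6.6,-0.2,8.5],[6.6,-0.2,10.5],[6.6,-0.2,10.5],[6.6,-0.2,10.5]], "rot": [[0,0,0],[0,0,0],[0,0,0],[0,0,0],[0,0,0],[0,0,0],[0,0,0],[0,0,0]], "hand": [8.5,8.5,8.5,8.5,8.5,8.5,8.5,8.5]}}

```text
clock: 12.6
eef_pos: [588.9, 2.8, 33.6]
ee_rot: [-0.0, 0.997, -0.082, -0.001]
contact_force: [0.5, -0.8, 0.5]
gripper_width: 84.3
```

```bash
python3 mv.py 592.8 2 28.5 -0.163
```

```text
dp cm [0.4  0.01 0.51] rot [ 0.     0.003 -0.   ] dist 6 rows>= 0.1
```

Emit:
{"fn": "step_arm", "kwargs": {"dp": [[0.4,0,0.5],[0.4,0,0.5],[0.4,0,0.5],[0.4,0,0.5],[0.4,0,0.5],[0.4,0,0.5],[0.4,0,0.5],[0.4,0,0.5]], "rot": [[0,0,0],[0,0,0],[0,0,0],[0,0,0],[0,0,0],[0,0,0],[0,0,0],[0,0,0]], "hand": [8.5,8.5,4.2,4.2,4.2,4.2,4.2,4.2], "squeeze": 30}}

```text
clock: 13.4
eef_pos: [594.6, 2.0, 30.5]
ee_rot: [-0.0, 0.997, -0.081, 0.001]
contact_force: [-0.4, 0.4, 6.1]
gripper_width: 43.7
```

```bash
python3 shot.py wc10; python3 mv.py 592.8 2 28.5 -0.163
```

```text
13.4 [594.55418178   2.03331059  30.53429775] [-3.49093786e-05  9.96673219e-01 -8.14992379e-02  6.05538963e-04] 0.001768673842717588
dp cm [-0.17  0.03  0.21] rot [-0.    -0.001 -0.   ] dist 3 rows>= 0.1
```

View pics/wc10.png

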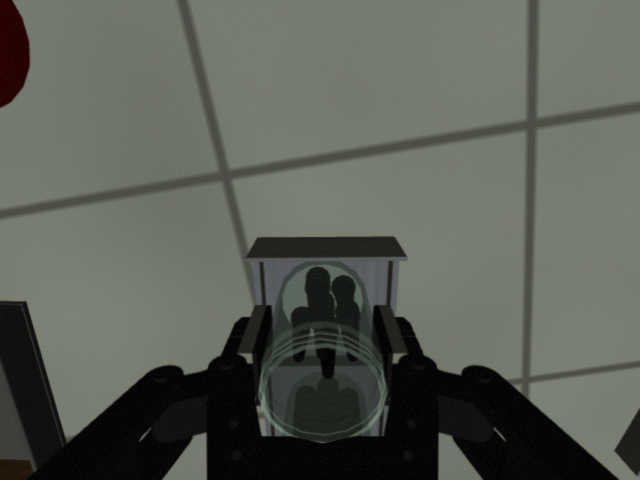

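```bash
python3 - <<'E'
from h import *; import json
c=cam("wrist",json.load(open("wc10.json")));c2=cam("wrist",json.load(open("wc9.json")));c8=cam("wrist",json.load(open("wc8.json")))
for y in(378,382,386):print(plane(c,(322.5,y),75))
print(tri((c,(322.5,382)),(c2,(320.5,158))))
print("sealed held",plane(c8,(322,395),83))
# base far edge
e=plane(c,(322,263),3);u=np.array([np.cos(.163),-np.sin(.163)]);print("base ctr",e[:2]-23*u)
print(r.state()["gripper_width"])
E
python3 - <<'E'
import cv2
from h import crop
crop(cv2.imread('pics/wc10.png'),200,220,240,240,3,'wc10c')
E
```

```text
[599.74638474   1.5406837   75.        ]
[598.16736427   1.80109551  75.        ]
[596.57374031   2.06391513  75.        ]
(array([592.31476019,   2.41728976,  67.87816532]), [0.3, 0.3])
sealed held [461.41131948  21.49150735  83.        ]
base ctr [588.89800365   3.48999191]
43.93428689365069
```

View pics/wc10c.png

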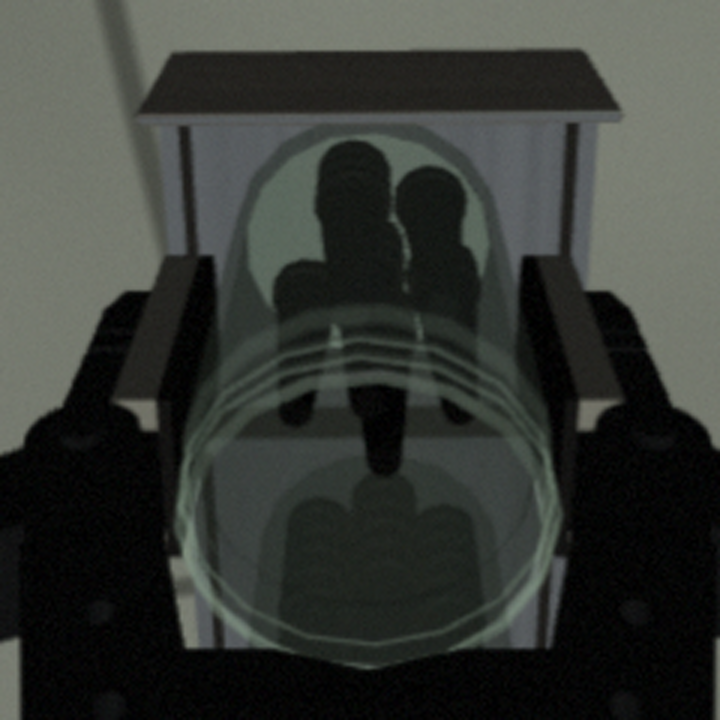

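Emit:
{"fn": "step_arm", "kwargs": {"dp": [[0,0,-2],[0,0,-6],[0,0,-10],[0,0,-10.5],[0,0,-10.5]], "rot": [[0,0,0],[0,0,0],[0,0,0],[0,0,0],[0,0,0]], "hand": [4,4,4,4,4], "squeeze": 30}}

```text
clock: 13.95
eef_pos: [595.2, 1.9, 136.5]
ee_rot: [0.0, 0.997, -0.082, 0.002]
contact_force: [0.3, -0.7, -1.7]
gripper_width: 44.3
```

```bash
python3 shot.py wc11; python3 mv.py 460.5 21.7 135 -0.163
```

```text
13.95 [595.1552756    1.90430949 136.46134691] [ 2.77347436e-05  9.96670348e-01 -8.15184859e-02  1.71871960e-03] 0.05107807679714005
dp cm [-13.47   0.22  -0.07] rot [ 0.  0. -0.] dist 135 rows>= 2.7
```

View pics/wc11.png

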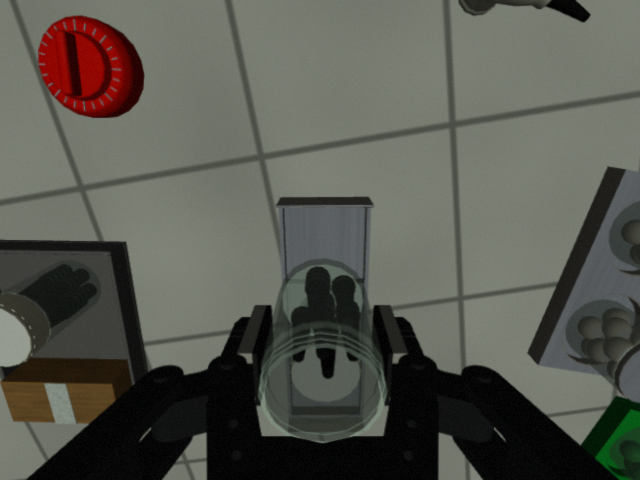

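Jar held upright. Take it back over to the front cell.

Emit:
{"fn": "step_arm", "kwargs": {"dp": [[-2,0,0],[-5,0.1,0],[-9,0.2,0],[-12,0.2,0],[-13.5,0.2,0],[-13.5,0.2,0],[-13.5,0.2,0]], "rot": [[0,0,0],[0,0,0],[0,0,0],[0,0,0],[0,0,0],[0,0,0],[0,0,0]], "hand": [4,4,4,4,4,4,4]}}

```text
clock: 14.7
eef_pos: [459.9, 22.0, 133.4]
ee_rot: [0.0, 0.997, -0.081, -0.001]
contact_force: [0.5, 0.3, -0.7]
gripper_width: 44.0
```

```bash
python3 shot.py wc12; python3 mv.py 460.5 21.7 38 -0.163
```

```text
14.7 [459.8531167   21.99307188 133.37364531] [ 4.35885071e-05  9.96675176e-01 -8.14727103e-02 -8.88239150e-04] 0.01793033434813893
dp cm [0.02 0.02 9.58] rot [ 0.     0.001 -0.   ] dist 96 rows>= 1.9
```

View pics/wc12.png

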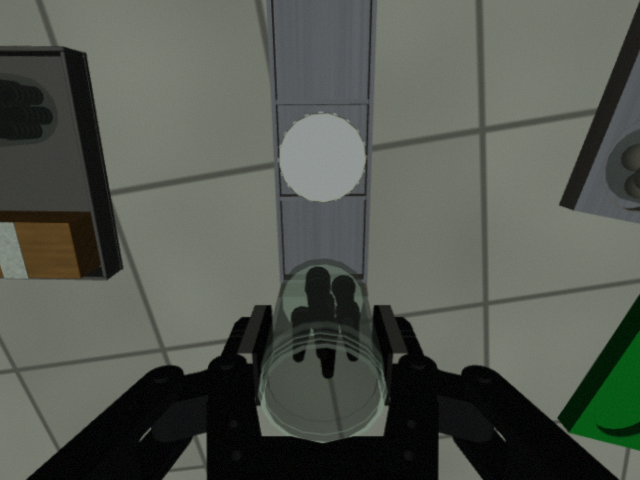

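```bash
python3 - <<'E'
from h import *; import json
c=cam("wrist",json.load(open("wc12.json")))
a=plane(c,(322.5,103),12);b=plane(c,(323,195.5),12);print(plane(c,(322.7,156.5),83),(a+b)/2,np.linalg.norm(a-b))
E
```

```text
[526.32842801  11.15989839  83.        ] [523.54205693  11.42581417  12.        ] 63.39138950232337
```

Emit:
{"fn": "step_arm", "kwargs": {"dp": [[0,0,3],[0,0,6],[0,0,8],[0,0,8.8],[0,0,8.8],[0,0,8.8]], "rot": [[0,0,0],[0,0,0],[0,0,0],[0,0,0],[0,0,0],[0,0,0]], "hand": [4,4,4,4,4,4]}}

```text
clock: 15.35
eef_pos: [461.4, 21.8, 47.5]
ee_rot: [-0.0, 0.997, -0.082, 0.0]
contact_force: [0.2, -0.2, -0.7]
gripper_width: 44.0
```

```bash
python3 mv.py 460.5 21.7 30.5 -0.163
```

```text
dp cm [-0.09  0.03  1.7 ] rot [-0.    -0.001 -0.   ] dist 17 rows>= 0.3
```

Emit:
{"fn": "step_arm", "kwargs": {"dp": [[-0.1,0,0.8],[-0.1,0,1.4],[-0.1,0,1.7],[-0.1,0,1.7]], "rot": [[0,0,0],[0,0,0],[0,0,0],[0,0,0]], "hand": [4,4,4,4]}}

```text
clock: 15.75
eef_pos: [459.8, 22.1, 30.5]
ee_rot: [0.0, 0.997, -0.081, 0.0]
contact_force: [-3.7, -0.1, 8.0]
gripper_width: 44.1
```

Emit:
{"fn": "step_arm", "kwargs": {"dp": [[0,0,0],[0,0,0],[0,0,0],[0,0,0],[0,0,-4],[0,0,-8],[0,0,-12],[0,0,-12]], "rot": [[0,0,0],[0,0,0],[0,0,0],[0,0,0],[0,0,0],[0,0,0],[0,0,0],[0,0,0]], "hand": [8.5,8.5,8.5,8.5,8.5,8.5,8.5,8.5]}}

```text
clock: 16.55
eef_pos: [463.5, 21.9, 156.3]
ee_rot: [-0.0, 0.997, -0.081, 0.005]
contact_force: [0.5, 0.3, 0.6]
gripper_width: 85.2
```

```bash
python3 shot.py wc13; python3 mv.py 550 210 190 -0.18
```

```text
16.55 [463.47035169  21.94474428 156.30120842] [-1.13253384e-04  9.96662139e-01 -8.14630538e-02  5.32343574e-03] 0.07555877040728379
dp cm [  5.65 -19.98  -3.62] rot [-0.001 -0.007  0.017] dist 211 rows>= 4.2
```

View pics/wc13.png

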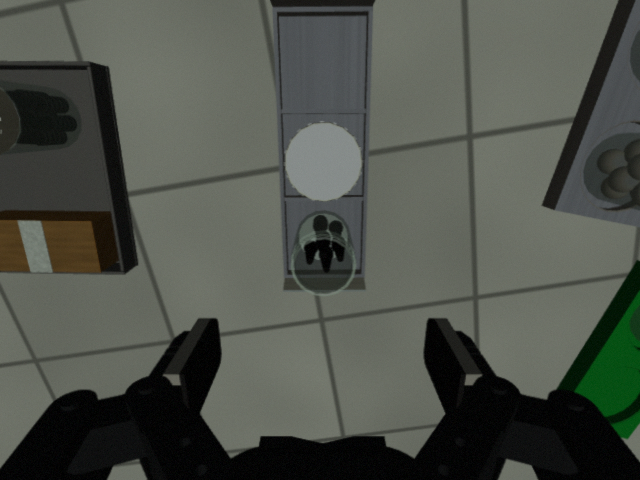

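Emit:
{"fn": "step_arm", "kwargs": {"dp": [[1,-4,-3.6],[2.5,-9,-3.6],[4,-14,-3.6],[5.6,-18,-3.6],[5.6,-20,-3.6],[5.6,-20,-3.6],[5.6,-20,-3.6]], "rot": [[0,0,0],[0,0,0.017],[0,0,0.017],[0,0,0.017],[0,0,0.017],[0,0,0.017],[0,0,0.017]], "hand": [8.5,8.5,8.5,8.5,8.5,8.5,8.5]}}

```text
clock: 17.3
eef_pos: [546.2, 210.3, 183.8]
ee_rot: [0.001, 0.996, -0.089, -0.001]
contact_force: [0.2, -0.7, 0.4]
gripper_width: 85.1
```

```bash
python3 shot.py wc14; python3 mv.py 550 210 190 -0.18
```

```text
17.3 [546.24281753 210.27503026 183.78777599] [ 7.30486786e-04  9.95994614e-01 -8.93994064e-02 -1.39353151e-03] 0.012638436293122043
dp cm [ 0.35 -0.1  -0.57] rot [ 0.001  0.002 -0.   ] dist 7 rows>= 0.1
```

View pics/wc14.png

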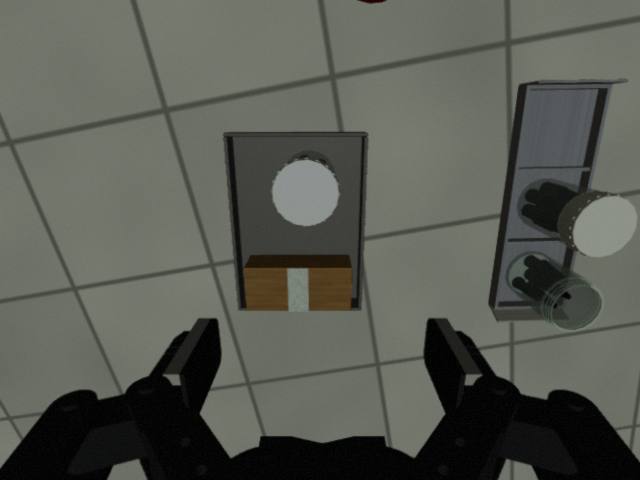

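```bash
python3 - <<'E'
from m1 import *
print("==")
c=cam("wrist",json.load(open("wc14.json")))
print(plane(c,(306,192.5),83),tri((c,(306,192.5)),(tc,tA(166,143))),tri((c,(306,192.5)),(tc,tA(166,143)),(sc,sA(564,195))))
E
python3 mv.py 588.5 215.5 95 -0.18
```

```text
sealed [455.1  22.8  75.5] [0.8, 0.8]
knob [522.4  14.9  75.5] [0.2, 0.2]
dlid [520.6  15.6  58.6] [1.1, 1.1]
open [590.9   1.9  70.3] [1.5, 1.5]
new [586.2 219.   71.1] [0.0, 0.0]
rowBL [615.9 -39.7  25.9] [1.4, 1.4]
rowBR [627.6  28.6  21.6] [0.8, 0.8]
trayBL [611.3 160.2  19.2] [2.1, 2.1]
trayBR [632.3 274.2  21.7] [0.7, 0.7]
trayFL [459.8 188.2  13.6] [2.8, 2.8]
cadBL [ 584.5 -299.5   14.9] [0.3, 0.3]
cadBR [ 612.3 -221.1    9.7] [0.6, 0.6]
cadFR [ 452.  -162.2   10.7] [0.1, 0.1]
cadFL [ 425.1 -240.4   14.6] [0.3, 0.3]
knob2 [ 558.9 -245.8   83.9] [0.3, 0.3]
sealed [454.3  21.   83. ]
dlid [518.6  13.2  69. ]
open [589.  -0.  75.]
new [583.6 214.3  83. ]
well [ 477.  -215.8   18. ]
sealed [459.6  19.7  83. ]
dlid [526.   11.5  69. ]
open [593.5   1.1  75. ]
new [591.3 210.6  83. ]
----
cadBR [ 611.3 -222.6   18. ]
cadBL [ 583.9 -300.2   18. ]
cadFL [ 424.1 -243.4   18. ]
cadFR [ 452.3 -163.9   18. ]
well [ 479.1 -217.7   18. ]
well2 [ 562.9 -249.2   18. ]
sealed (array([455.5,  22.8,  74.6]), [0.9, 1.1, 1.1]) (array([455.6,  22.8,  73.1]), [0.8, 0.8])
knob (array([522.1,  15. ,  76.1]), [0.4, 0.6, 0.8]) (array([521.7,  14.3,  78.1]), [0.2, 0.2])
knob2 (array([ 559. , -245.9,   84.1]), [0.3, 0.2, 0.2]) (array([ 559.1, -246.2,   82.6]), [0.2, 0.2])
rowFL (array([412.9,  -5.7,  20.4]), [0.9, 2.4, 2.2]) (array([412.6,  -7.4,  22.8]), [1.0, 1.0])
rowBL (array([615.5, -41. ,  20.7]), [3.7, 2.6, 4.8]) (array([620.5, -37.1,   1.1]), [2.2, 2.2])
cadBR (array([ 612.5, -221.6,   10.2]), [0.6, 1.0, 1.0]) (array([ 614.3, -222.8,    0.4]), [0.2, 0.2])
cadBL (array([ 584.4, -299.9,   15.3]), [0.3, 0.8, 0.9]) (array([ 584.6, -300.8,   12.7]), [0.5, 0.5])
==
[586.5 214.3  83. ] (array([585.1, 215.3,  78.4]), [0.9, 0.9]) (array([586. , 216.4,  74.5]), [1.8, 1.3, 1.6])
dp cm [ 4.06 -1.34  8.92] rot [ 0.001  0.002 -0.   ] dist 99 rows>= 2.0
```

Emit:
{"fn": "step_arm", "kwargs": {"dp": [[2,-0.7,1],[3.8,-1.3,3],[3.8,-1.3,6],[3.8,-1.3,10],[3.8,-1.3,13],[3.8,-1.3,14],[3.8,-1.3,14],[3.8,-1.3,14]], "rot": [[0,0,0],[0,0,0],[0,0,0],[0,0,0],[0,0,0],[0,0,0],[0,0,0],[0,0,0]], "hand": [8.5,8.5,8.5,8.5,8.5,8.5,8.5,8.5]}}

```text
clock: 18.15
eef_pos: [588.0, 216.0, 47.6]
ee_rot: [-0.0, 0.996, -0.09, 0.001]
contact_force: [-0.4, 0.5, 1.2]
gripper_width: 84.5
```

```bash
python3 shot.py wc15; python3 mv.py 586 215 31 -0.18
```

```text
18.15 [588.00047603 216.03130958  47.569009  ] [-3.44019962e-04  9.95907389e-01 -9.03733234e-02  1.00857028e-03] 0.006578653650634242
dp cm [-0.23  0.19  1.73] rot [-0.002 -0.003 -0.001] dist 18 rows>= 0.4
```

View pics/wc15.png

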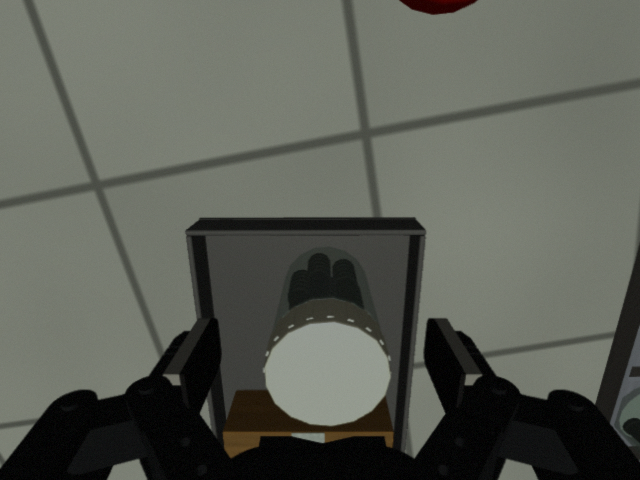

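Emit:
{"fn": "step_arm", "kwargs": {"dp": [[-0.2,0.2,1.7],[-0.2,0.2,1.7],[-0.2,0.2,1.7],[-0.2,0.2,1.7],[-0.2,0.2,1.7],[-0.2,0.2,1.7],[-0.2,0.2,1.7],[-0.2,0.2,1.7]], "rot": [[0,0,0],[0,0,0],[0,0,0],[0,0,0],[0,0,0],[0,0,0],[0,0,0],[0,0,0]], "hand": [8.5,8.5,4.2,4.2,4.2,4.2,4.2,4.2], "squeeze": 35}}

```text
clock: 19.0
eef_pos: [585.6, 215.1, 30.2]
ee_rot: [-0.0, 0.996, -0.09, 0.001]
contact_force: [-0.8, -0.9, 6.7]
gripper_width: 45.2
```

```bash
python3 shot.py wc16; python3 mv.py 586 215 31 -0.18
```

```text
19.0 [585.63711201 215.11641675  30.22790291] [-3.93286342e-04  9.95948011e-01 -8.99241725e-02  1.02328112e-03] 0.002621569488253656
dp cm [ 0.04  0.   -0.08] rot [-0.001 -0.002 -0.   ] dist 1 rows>= 0.0
```

View pics/wc16.png

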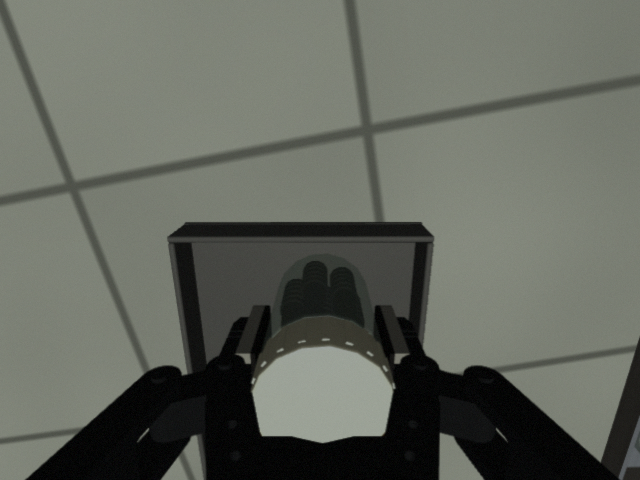

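Emit:
{"fn": "step_arm", "kwargs": {"dp": [[0,0,-2],[0,0,-6],[0,0,-9.5],[0,0,-9.5],[0,0,-9.5]], "rot": [[0,0,0],[0,0,0],[0,0,0],[0,0,0],[0,0,0]], "hand": [4.2,4.2,4.2,4.2,4.2]}}

```text
clock: 19.55
eef_pos: [585.5, 215.1, 125.2]
ee_rot: [-0.0, 0.996, -0.09, 0.001]
contact_force: [0.1, -0.1, -0.6]
gripper_width: 44.9
```

```bash
python3 mv.py 589 0.6 125 -0.163
```

```text
dp cm [ 4.19 21.04  0.  ] rot [-0.001 -0.002 -0.017] dist 214 rows>= 4.3
```

Emit:
{"fn": "step_arm", "kwargs": {"dp": [[0.5,2.5,0],[1.3,6.5,0],[2.1,10.5,0],[3,14.5,0],[3.7,18.5,0],[4.2,21,0],[4.2,21,0],[4.2,21,0]], "rot": [[0,0,0],[0,0,0],[0,0,-0.01],[0,0,-0.017],[0,0,-0.017],[0,0,-0.017],[0,0,-0.017],[0,0,-0.017]], "hand": [4.2,4.2,4.2,4.2,4.2,4.2,4.2,4.2]}}

```text
clock: 20.35
eef_pos: [587.2, 0.4, 122.0]
ee_rot: [-0.0, 0.997, -0.082, -0.001]
contact_force: [0.0, 0.2, -1.4]
gripper_width: 45.0
```

```bash
python3 shot.py wc17; python3 mv.py 589 0.6 40 -0.163
```

```text
20.35 [5.87154447e+02 4.05154449e-01 1.21973390e+02] [-2.17953505e-04  9.96606077e-01 -8.23048853e-02 -1.47859460e-03] 0.032857554373954524
dp cm [0.19 0.03 8.23] rot [-0.     0.003 -0.001] dist 82 rows>= 1.6
```

View pics/wc17.png

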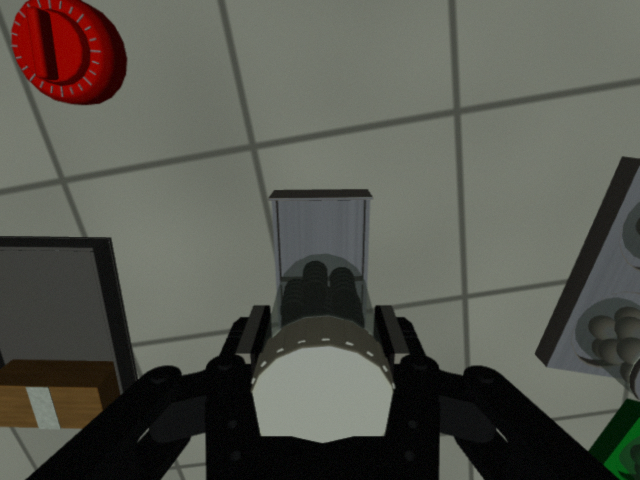

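Emit:
{"fn": "step_arm", "kwargs": {"dp": [[0.1,0,3],[0.1,0,6],[0.1,0,7.5],[0.1,0,7.5],[0.1,0,7.5]], "rot": [[0,0,0],[0,0,0],[0,0,0],[0,0,0],[0,0,0]], "hand": [4.2,4.2,4.2,4.2,4.2]}}

```text
clock: 20.9
eef_pos: [589.4, 1.2, 49.1]
ee_rot: [-0.0, 0.997, -0.081, -0.0]
contact_force: [-0.1, 0.2, -0.5]
gripper_width: 45.5
```

```bash
python3 mv.py 589 0.6 30.2 -0.163
```

```text
dp cm [-0.03  0.07  1.89] rot [-0.     0.     0.001] dist 19 rows>= 0.4
```

Emit:
{"fn": "step_arm", "kwargs": {"dp": [[0,0.1,0.8],[0,0.1,1.5],[0,0.1,1.9],[0,0.1,1.9]], "rot": [[0,0,0],[0,0,0],[0,0,0],[0,0,0]], "hand": [4.2,4.2,4.2,4.2]}}

```text
clock: 21.3
eef_pos: [589.5, -0.7, 30.1]
ee_rot: [0.0, 0.997, -0.082, 0.0]
contact_force: [0.7, -0.0, -0.1]
gripper_width: 45.1
```

Emit:
{"fn": "step_arm", "kwargs": {"dp": [[0,0,0.1],[0,0,0.1],[0,0,0.1]], "rot": [[0,0,0],[0,0,0],[0,0,0]], "hand": [4.2,4.2,4.2]}}

```text
clock: 21.6
eef_pos: [589.6, -0.7, 30.1]
ee_rot: [0.0, 0.997, -0.082, 0.0]
contact_force: [-5.5, 0.5, 9.4]
gripper_width: 45.1
```

Contact; release and rise.

Emit:
{"fn": "step_arm", "kwargs": {"dp": [[0,0,0],[0,0,0],[0,0,0],[0,0,0],[0,0,-4],[0,0,-8],[0,0,-12],[0,0,-12]], "rot": [[0,0,0],[0,0,0],[0,0,0],[0,0,0],[0,0,0],[0,0,0],[0,0,0],[0,0,0]], "hand": [8.5,8.5,8.5,8.5,8.5,8.5,8.5,8.5]}}

```text
clock: 22.4
eef_pos: [593.4, -0.8, 156.3]
ee_rot: [0.0, 0.997, -0.081, 0.006]
contact_force: [1.0, -0.3, 1.0]
gripper_width: 85.0
```

```bash
python3 mv.py 495 15 270 -0.163
```

```text
dp cm [ -9.83   0.03 -11.48] rot [-0.001 -0.011 -0.   ] dist 151 rows>= 3.0
```

Emit:
{"fn": "step_arm", "kwargs": {"dp": [[0,0,-4],[-3,0,-8],[-6,0,-11.5],[-9.8,0,-11.5],[-9.8,0,-11.5],[-9.8,0,-11.5],[-9.8,0,-11.5]], "rot": [[0,0,0],[0,0,0],[0,0,0],[0,0,0],[0,0,0],[0,0,0],[0,0,0]], "hand": [8.5,8.5,8.5,8.5,8.5,8.5,8.5]}}

```text
clock: 23.1
eef_pos: [492.8, 15.3, 263.3]
ee_rot: [0.0, 0.997, -0.082, -0.0]
contact_force: [-0.6, -0.5, 0.2]
gripper_width: 84.9
```

```bash
python3 shot.py wc18; python3 -c "
import cv2
from h import *
crop(cv2.imread('pics/wc18.png'),200,40,260,260,3,'wc18c')
cv2.imwrite('pics/sceneF.png',viewer.get_image('scene'))
crop(cv2.imread('pics/sceneF.png'),220,130,260,210,3,'sF')"
```

```text
23.1 [492.84017868  15.30969451 263.3409742 ] [ 2.47689949e-05  9.96669979e-01 -8.15411017e-02 -3.56459286e-05] 0.02125339277080112
```

View pics/wc18c.png

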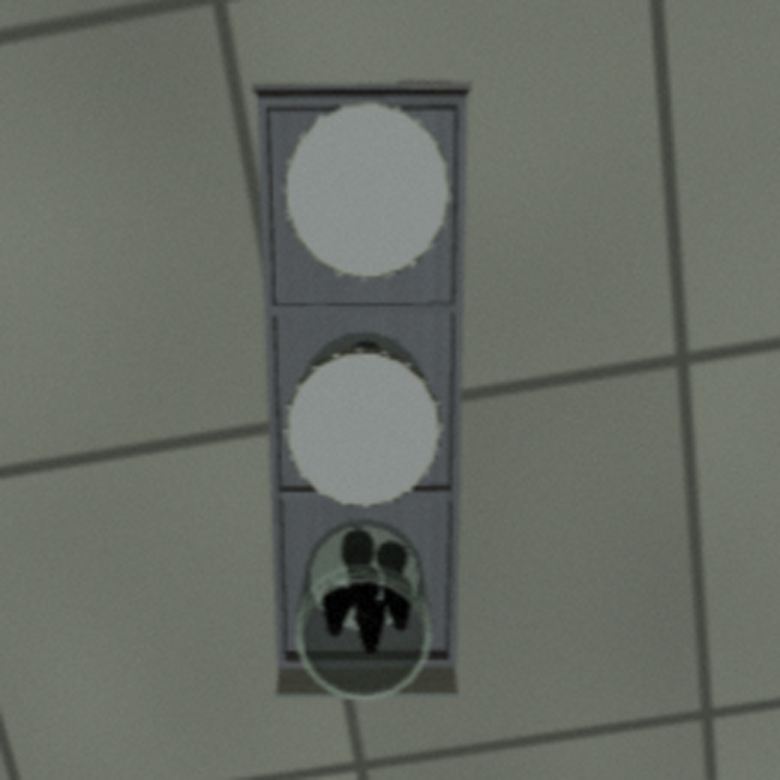

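View pics/sF.png

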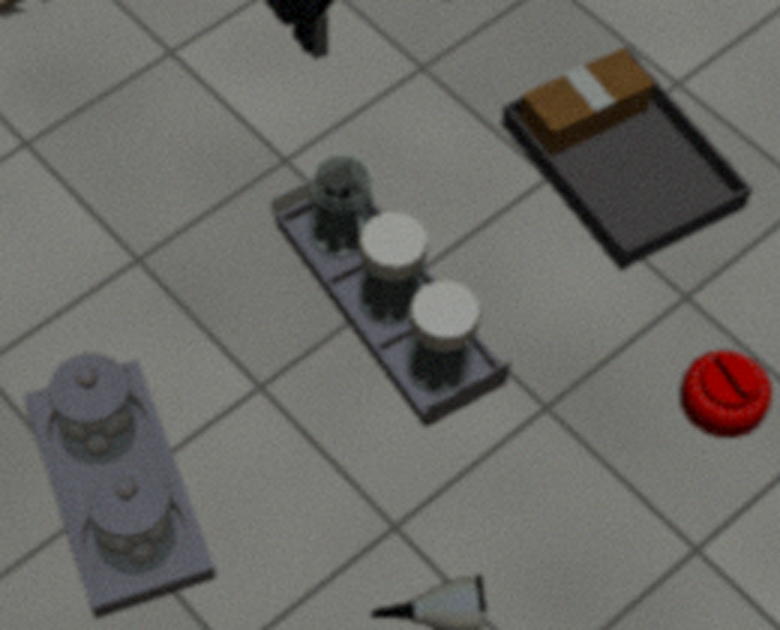

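```bash
python3 - <<'E'
from h import *; import json
np.set_printoptions(precision=1,suppress=True)
c=cam("wrist",json.load(open("wc18.json")));Q=lambda x,y:((x+.5)/3-.5+200,(y+.5)/3-.5+40)
a=plane(c,Q(363,304),12);b=plane(c,Q(365.5,489),12)
th=np.arctan2(*(a-b)[1::-1]);o=((a+b)/2);print(o,np.linalg.norm(a-b),th)
th=-.163;o=np.array([523.9,11.3])
M=np.array([[np.cos(th),np.sin(th)],[-np.sin(th),np.cos(th)]])
for n,p,z in [("new",Q(367.5,189),83),("sealed",Q(364,428),83),("open",Q(365,632),75),("bp",Q(362,92),30)]:
    print(n,M@(plane(c,p,z)[:2]-o))
E
```

```text
[525.   11.5  12. ] 65.49689816000536 -0.15114341731888503
new [68.  -0.8]
sealed [2.  0.3]
open [-65.    0.1]
bp [98.9  0.9]
```

```bash
python3 -c "
from cell import r
s=r.state();print(s['clock'],s['contact_force'],abs(s['joint_velocities']).max());print(r.finish_job())"
```

```text
23.2 [0.15202464 0.70241383 0.35010506] 0.005368216913538024
the job is handed in; nothing more can be done
None
```

I moved all four jars and handed the job in at 23.2 s of the 106 s allowed. The system gives no verdict, so the results below are my own measurements.

| Jar | Place | Measured offset from the place's centre |
|---|---|---|
| Opened canister | front cell | +1.0 mm in x, +0.1 mm in y |
| Row's sealed canister | middle cell | +2.0 mm in x, +0.3 mm in y |
| New canister | back cell | +2.0 mm in x, −0.8 mm in y |
| Dressing jar | caddy's empty well | about 1–1.5 mm (its knob measures 85 mm from its twin's, 86 mm expected) |

- **Standing flat:** I felt each jar touch its floor before releasing it. In the last scene and wrist pictures all four look upright, and the arm was clear of everything. I judged tilt by eye and did not measure it.
- **Bystanders:** The last scene picture shows the timer and otoscope head apparently undisturbed. The arm did not go near either, and I did not measure their positions.
- **Disagreements between cameras:**
  - Many heights came out below the stated ones: about 4–9 mm low on the lids and knobs from the fixed cameras, and 10–20 mm low in some less certain cases. The wrist camera was mostly closer.
  - The top camera placed the row about 4 mm nearer the robot than the wrist camera did. I used the wrist camera's positions throughout and the stated heights.
- **Opened canister grip:** The grip on the opened canister read 44 mm instead of 46 mm, but it held and stayed upright.

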